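# Close the bottle rack's keeper bar and lock it with its R-clip

## Task

Get the bottle rack ready for transport: swing its keeper bar fully down onto the posts, then push the loose R-clip, straight leg through the cross hole of the stud, until its spring leg snaps round the shank and the clip is fully home. Feel your way and do not force the bar, the stud or the clip; leave the clip in place and the other things on the bench alone.

Things in the scene. Friction and masses are not known exactly. Their poses are not given: they have to be found in the camera images.
- rack: Green steel rack fixed to the bench, base 310 x 304 mm; three wine bottles lie in it, necks towards the robot, neck tops 71 mm above the bench, bodies 93 mm. Origin on the bench midway between its two posts (34 mm square, 88 mm high). x points along the bottles to their bottoms, y along the bar from the stud's post to the hinge post, z up.
- stud_foot (a point): Point on the stud's axis, level with the top of the closed bar, 94 mm above the bench; axes as the rack's. The steel stud (18 mm, chamfered top) is screwed in by hand: its top stands anywhere from 19 to 43 mm above this point; that is not measured, so feel for it. Its cross hole lies 12 mm below its top: 7 mm wide, mouths 8 mm, along the rack's x.
- bar_hinge (a point): Hinge axis of the keeper bar on the other post, 91 mm above the bench, 270 mm from the stud's axis; the axis runs along the rack's x.
- bar_end (a point): Top face of the keeper bar, on its centre line, 235 mm from the hinge axis. Steel bar 36 mm wide, 6 mm thick, 293 mm long, three rubber pads below; the last 43 mm is a fork with a 22 mm slot that straddles the stud when the bar is down.
- bar (a joint): Bar angle in rad: 0 = fully down and level on the posts; it grows as the fork end rises and starts at 0.55 to 1. Stiff hinge: the bar stays where it is left and yields to a push of a few newtons on its top, 110 mm or more from the hinge.
- clip_eye (a point): Centre of the clip's eye, half-way up (5 mm). Brass-coloured R-clip of 5 mm wire, lying flat on the bench; x points along the legs to their tips, z up. The eye is a double-wound oval block, 25 mm long in x, 22 mm across its flat sides in y, 10 mm high: grip it there. Both legs lie in its lower turn, their centre line 2.5 mm below this point.
- clip_seat (a point): Point on the straight leg's centre line, 49 mm ahead of the eye's centre and 8.5 mm to the -y side; it lies on the stud's axis, level with the hole, when the clip is home. The straight leg runs on to a thinner tip (3 mm) 82.5 mm ahead of the eye's centre; the arched spring leg, on the +y side, ends 77 mm ahead.
- clip_leg (a joint): Spread of the spring leg in rad: 0 = relaxed, about 0.02 when its arch grips the stud, about 0.2 as it rides over the shank. With the straight leg in the hole it meets the shank when the eye's centre is about 70 mm from the stud's axis, takes a push of some 4 to 12 N, and snaps over at about 57 mm; the push falls to nothing, then climbs again at the stop, home, at 49 mm.
- clip: The R-clip as a whole (see clip_eye); origin under the centre of its eye.
- wine_bottle: Standing wine bottle, 75 mm across, 300 mm tall; origin under its centre. Leave it alone.
- jar: Amber jar, 72 mm across, 100 mm tall; origin under its centre. Leave it alone.
- wrench: Steel wrench lying flat, 160 mm long along its x; origin under its centre. Leave it alone.

How it is judged:
By the outcome, as a careful person would: the job done as asked, in the order asked, and still so for the second after the job is handed in, with the robot touching nothing.
It also fails if it takes over 72 s, if anything falls off the work surface, if the arm or the gripper's body presses on something with over 40 N, if the wrist force passes 120 N, or if a joint passes its speed limit or range.

## Robot

A 6-joint arm with a two-finger parallel gripper is mounted at the origin on the work surface. World frame = base frame: x ahead of the robot, y to its left, z up, the work surface at z = 0. Lengths are in m, angles in rad, forces in N, time in s.
With the tool pointing down it reaches from about 0.225 to 0.875 m from the base axis. Payload 3.4 kg.
Tool frame: the origin (TCP) lies at the very end of the fingers, on their centre line; the grasp point (between the pads) lies 19 mm behind it (manip.hold_point_z is the distance from the TCP to the grasp point, in m); z points along the fingers, y is the line along which they close (so a half turn about z gives the same grasp; the last joint's range is limited). The gripper opens to 85 mm and grips with 20 to 120 N. Pads are 22 mm wide; open, the fingers measure 114 mm over their backs; the gripper's body (76 mm by 85 mm) begins 54 mm behind the grasp point. The pads swing forward as they close: fully open they stand 13 mm farther back than shut.
Start: joints at [-1.439, 0.276, 1.505, -0, 1.361, -0.121], TCP at [0.144, -0.557, 0.231] pointing down, gripper open.
Joint ranges: [-2.89, 2.89], [-0.75, 2.08], [0.22, 2.7], [-1.18, 4.32], [0.11, 2.71], [-2.7, 2.7]. Speed limits (rad/s): [2.57, 2.57, 3.14, 3.14, 3.14, 3.14].

## Interface

Orientations are given as a unit quaternion [w, x, y, z].
In Python, from station import manip gives the robot as it stands. The module is installed in compiled form; this text tells all that it offers.
- The arm moves only by the tool carry_out, never from a script. Its argument "rows" is a list of rows, each an object of numbers: "ax", "ay", "az": the turn, a rotation vector about the tool's x, y, z in degrees; "tx", "ty", "tz": the shift along the tool's x, y, z in m; "hand": the gripper's target within -1 to 1 (fully open at 1, half-way at 0, shut at -1). In form: [{"ax": .., "ay": .., "az": .., "tx": .., "ty": .., "tz": .., "hand": ..}, ...]. A call has 1 to 12 rows; each row shifts and turns the commanded pose from where the row before left it, along the tool's axes as they then stand; what a row does not reach is not made up. A row lasts 1/12 s, in which the tool goes at most 41.7 mm and 7.16 degrees, less where a joint would pass 70% of its speed; a pose out of reach is approached as far as the arm can. A call is refused whole if a number of a shift passes 0.0417 or a number of a turn 7.16, either way. A call with a gripper value outside its range is refused whole. The fingers move at their own pace and stop on an object; the grip force is fixed at half the most. Time passes only in rows, so rows that do not move let the fingers close. It gives the time, the measured TCP pose, the force, the opening and the grip force at its end, in the units of the state.
- manip.sense(): the state, without advancing time (a new reading comes with each control period).
- manip.camera(name): name is "scene" or "side" or "wrist"; returns the picture (480x640x3 uint8, red, green, blue); there is no depth.
- manip.camera_model(name): a dict with "mtx" (3x3 intrinsics, pixels), "extrinsics" (4x4, takes a point from camera to world coordinates). Camera axes: x right, y down, z forward; pixel columns grow to the right and rows downward; lengths in m; the calibration is good to about 2 mm. A picture is of the moment at which its call begins: read the wrist's pose just before it. camera_model takes no time and is no camera call; for the wrist camera it gives the pose at the moment of the call.
- manip.finish_job(): hands the job in; it is judged then, once.
The state is a dict: "clock": time; "joint_pos": joint angles; "joint_vel": joint speeds; "joint_efforts": joint torques, N m; "tcp_pos": TCP position; "tool_rot": TCP orientation; "ft_force": force on the tool from outside, world axes, zero at the start; "moment": the same for the moment, N m; "opening": finger opening in m; "grip_force": force on a finger pad.
Only numpy, scipy, OpenCV 4.12 (cv2) and the standard library are available. Lean on these libraries where they do the work, as an engineer would, in place of code of your own. Each camera call takes 0.05 s, during which the arm holds its last target. There are 200 camera calls.

## Working session

There is one attempt and no reset: what is moved stays moved. The work goes in short steps, Python scripts to look and compute and a tool call to move; the robot and the scene stay as the last step left them, time stands still between calls to the robot, and variables do not carry over. Pictures are saved under pics/ and viewed, at most 10 in all, crops included, and the job is handed in when it is done.

Besides the shell and the picture viewer there is one more tool, called after "Emit:" by a JSON object that holds its "name" and its "arguments". carry_out: Moves the arm, as the interface text tells. Its arguments: {"type":"object","properties":{"rows":{"type":"array"}},"required":["rows"]}

```bash
mkdir -p pics
cat > h.py <<'E'
import numpy as np, cv2
from station import manip
def snap(n,f):
    m=manip.camera_model(n); im=manip.camera(n); cv2.imwrite('pics/'+f,cv2.cvtColor(im,cv2.COLOR_RGB2BGR)); np.savez('pics/'+f[:-4]+'.npz',K=m['mtx'],E=m['extrinsics']); return im
def load(f):
    d=np.load('pics/'+f+'.npz'); return np.array(d['K']),np.array(d['E'])
def ray(f,uv):
    K,E=load(f); d=np.linalg.inv(K)@np.array([uv[0],uv[1],1.]); return E[:3,3],E[:3,:3]@d
def plane(f,uv,z):
    o,d=ray(f,uv); return o+d*(z-o[2])/d[2]
def proj(f,p):
    K,E=load(f); c=E[:3,:3].T@(np.array(p)-E[:3,3]); q=K@c; return q[:2]/q[2]
def tri(f1,a,f2,b):
    o1,d1=ray(f1,a);o2,d2=ray(f2,b); s=np.linalg.lstsq(np.c_[d1,-d2],o2-o1,rcond=None)[0]
    p,q=o1+s[0]*d1,o2+s[1]*d2; return (p+q)/2,np.linalg.norm(p-q)
E
python3 - <<'E'
from h import *
snap('scene','s0.png');snap('side','d0.png')
for f in('s0','d0'):
    K,E=load(f);print(K.round(1).tolist(),E.round(3).tolist())
s=manip.sense();print({k:np.round(v,3).tolist() for k,v in s.items()})
E
```

```text
[[464.9, 0.0, 315.1], [0.0, 464.9, 235.2], [0.0, 0.0, 1.0]] [[-0.268, 0.622, -0.736, 1.41], [0.963, 0.157, -0.217, 0.235], [-0.019, -0.767, -0.642, 0.849], [0.0, 0.0, 0.0, 1.0]]
[[625.0, 0.0, 317.0], [0.0, 625.0, 246.3], [0.0, 0.0, 1.0]] [[0.99, -0.055, 0.129, 0.315], [-0.138, -0.512, 0.847, -1.382], [0.02, -0.857, -0.515, 0.888], [0.0, 0.0, 0.0, 1.0]]
{'clock': 0.1, 'joint_pos': [-1.439, 0.277, 1.506, 0.0, 1.361, -0.121], 'joint_vel': [0.001, -0.0, -0.002, 0.0, -0.001, 0.001], 'joint_efforts': [0.001, -41.77, -24.64, -0.0, 0.006, -0.0], 'tcp_pos': [0.144, -0.556, 0.231], 'tool_rot': [-0.001, 0.992, 0.126, 0.0], 'ft_force': [0.489, 0.528, 0.408], 'moment': [-0.016, 0.015, -0.019], 'grip_force': 0.0, 'opening': 0.085}
```

View pics/s0.png

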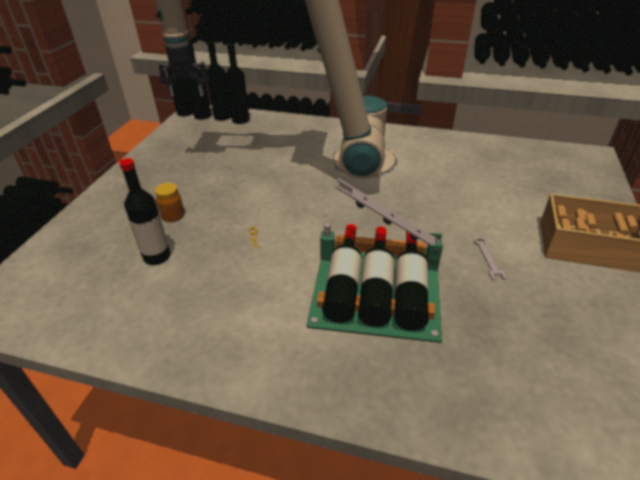

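View pics/d0.png

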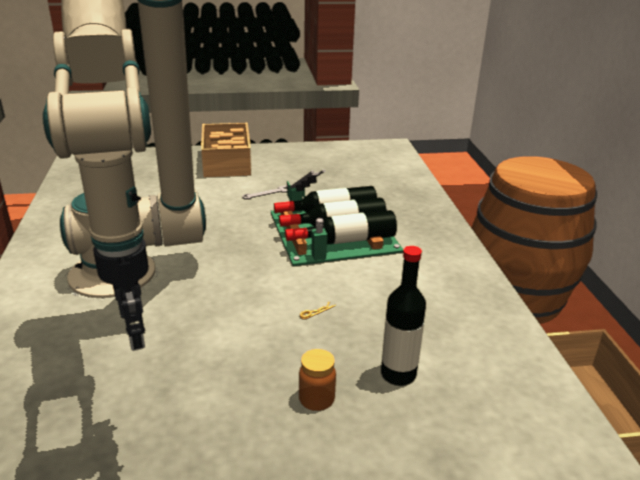

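Run:
```python
from h import *
a=cv2.imread('pics/s0.png');b=cv2.imread('pics/d0.png')
c=lambda i,x,y,w,h,k:cv2.resize(i[y:y+h,x:x+w],None,fx=k,fy=k,interpolation=cv2.INTER_CUBIC)
o=np.zeros((600,800,3),np.uint8)
o[:300,:400]=c(a,300,175,160,120,2.5)[:300]   # scene rack
o[:300,400:]=c(b,230,165,160,120,2.5)
o[300:,:400]=c(a,230,215,53,40,7.5)[:300,:400] if 0 else cv2.resize(a[220:256,230:278],(400,300),interpolation=cv2.INTER_CUBIC)
o[300:,400:]=cv2.resize(b[294:330,292:340],(400,300),interpolation=cv2.INTER_CUBIC)
cv2.imwrite('pics/c0.png',o)
for f,im,box in(('s0',a,(225,215,290,260)),('d0',b,(280,290,345,330))):
    x0,y0,x1,y1=box;h=cv2.cvtColor(im,cv2.COLOR_BGR2HSV)[y0:y1,x0:x1]
    m=((h[...,0]>12)&(h[...,0]<32)&(h[...,1]>110)&(h[...,2]>90)).astype(np.uint8)
    p=np.argwhere(m)[:,::-1]+[x0,y0]
    w=np.array([plane(f,q,0.004)[:2] for q in p]);mu=w.mean(0);u,s,v=np.linalg.svd(w-mu);t=(w-mu)@v[0]
    print(f,len(p),mu.round(4),v[0].round(3),t.min().round(4),t.max().round(4),'ends',(mu+v[0]*t.min()).round(4),(mu+v[0]*t.max()).round(4), 'spread neg/pos',((w-mu)@v[1])[t<0].std(),((w-mu)@v[1])[t>0].std())
```

```text
s0 133 [ 0.4882 -0.2208] [0.895 0.446] -0.0467 0.0515 ends [ 0.4464 -0.2416] [ 0.5343 -0.1978] spread neg/pos 0.006205555280000966 0.005163272150430856
d0 188 [ 0.4879 -0.2194] [-0.913 -0.409] -0.0538 0.0396 ends [ 0.537  -0.1974] [ 0.4518 -0.2356] spread neg/pos 0.005350028108623052 0.007752967499754877
```

View pics/c0.png

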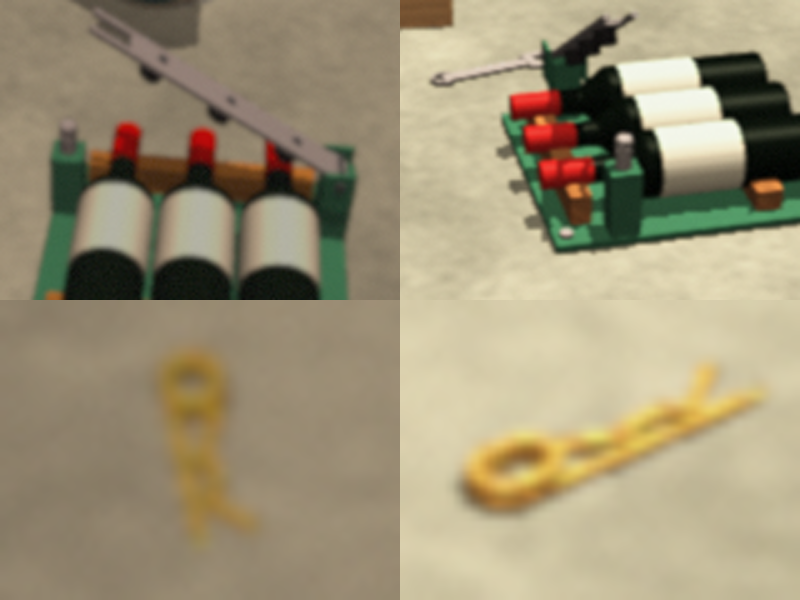

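Run:
```python
from h import *
g=lambda n,a,b:print(n,*[np.round(v,4) for v in tri('s0',a,'d0',b)])
g('eye',(253.2,230.2),(305.6,314.4));g('tip',(253.8,249.4),(335.4,305.2));g('spr',(260.6,247),(329.4,302.4))
g('studtop',(327.2,223.8),(319.6,218.2));g('studbase',(327.2,233),(319.6,232))
for n,a,f,z in(('eye',(253.2,230.2),'s0',.005),('eye',(305.6,314.4),'d0',.005),('tip',(253.8,249.4),'s0',.0025),('tip',(335.4,305.2),'d0',.0025),
 ('studbase',(327.2,233),'s0',.088),('studbase',(319.6,232),'d0',.088),('hinge',(436,238),'s0',.094),('hinge',(296,187),'d0',.094)):print(n,f,plane(f,a,z).round(4))
# rack base outline
for f,n in(('s0','pics/s0.png'),('d0','pics/d0.png')):
    h=cv2.cvtColor(cv2.imread(n),cv2.COLOR_BGR2HSV);m=cv2.inRange(h,(60,80,40),(90,255,255));m[:170]=0;m[:, :255]=0;m[345:]=0;m[:,460:]=0
    p=np.argwhere(m)[:,::-1].astype(np.float32);c=cv2.convexHull(p).reshape(-1,2);c=cv2.approxPolyDP(c,3,True).reshape(-1,2)
    for q in c:print(f,q,plane(f,q,0.004)[:2].round(3))
```

```text
eye [ 0.466  -0.2298  0.0052] 0.0011
tip [ 0.5412 -0.1989  0.0029] 0.0013
spr [ 0.5282 -0.1847  0.0026] 0.0034
studtop [0.5311 0.0077 0.1264] 0.0012
studbase [0.529  0.0048 0.0905] 0.006
eye s0 [ 0.4651 -0.2298  0.005 ]
eye d0 [ 0.4664 -0.2301  0.005 ]
tip s0 [ 0.54   -0.199   0.0025]
tip d0 [ 0.5417 -0.1992  0.0025]
studbase s0 [0.522  0.0049 0.088 ]
studbase d0 [0.5311 0.0047 0.088 ]
hinge s0 [0.4815 0.2745 0.094 ]
hinge d0 [0.4985 0.2644 0.094 ]
s0 [362. 170.] [0.071 0.011]
s0 [439. 235.] [0.356 0.286]
s0 [440. 340.] [0.723 0.314]
s0 [308. 325.] [0.756 0.019]
s0 [322. 234.] [ 0.432 -0.034]
d0 [401. 251.] [0.76  0.024]
d0 [293. 264.] [ 0.46 -0.01]
d0 [271. 212.] [0.425 0.286]
d0 [288. 183.] [0.496 0.484]
d0 [392. 236.] [0.755 0.106]
```

Run:
```python
from h import *
print(tri('s0',(337,184),'d0',(318,172)))
yaw=.112;c,s=np.cos(yaw),np.sin(yaw);S=np.array([.530,.006]);H=S+270e-3*np.array([-s,c]);print('hinge',H)
for a in(.5,.6,.7,.8,.9,1.):
    P=np.r_[H-.293*np.cos(a)*np.array([-s,c]),.091+.293*np.sin(a)];print(a,P.round(3),proj('s0',P).round(1),proj('d0',P).round(1))
for d in(.14,.2):print(d,(H-d*np.array([-s,c])).round(3))
```

```text
(array([0.52728308, 0.03021814, 0.24551695]), np.float64(3.643816390627816e-05))
hinge [0.49982318 0.27430833]
0.5 [0.529 0.019 0.231] [332.1 188.6] [319.  179.1]
0.6 [0.527 0.034 0.256] [338.7 180.2] [317.7 167.3]
0.7 [0.525 0.052 0.28 ] [346.6 172.1] [316.1 155.9]
0.8 [0.523 0.071 0.301] [355.7 164.5] [314.3 144.8]
0.9 [0.52  0.093 0.321] [366.  157.6] [312.3 134.3]
1.0 [0.518 0.117 0.338] [377.4 151.4] [310.1 124.6]
0.14 [0.515 0.135]
0.2 [0.522 0.076]
```

Emit:
{"name": "carry_out", "arguments": {"rows": [{"tx": 0.0132, "ty": -0.0134, "tz": -0.01, "hand": -1}, {"tx": 0.0264, "ty": -0.0268, "tz": -0.01, "hand": -1}, {"tx": 0.0264, "ty": -0.0268, "tz": -0.01, "hand": -1}, {"tx": 0.0264, "ty": -0.0268, "tz": -0.01, "hand": -1}, {"tx": 0.0264, "ty": -0.0268, "tz": -0.01, "hand": -1}, {"tx": 0.0264, "ty": -0.0268, "tz": -0.01, "hand": -1}, {"tx": 0.0264, "ty": -0.0268, "tz": -0.01, "hand": -1}, {"tx": 0.0264, "ty": -0.0268, "hand": -1}, {"tx": 0.0264, "ty": -0.0268, "hand": -1}, {"tx": 0.0264, "ty": -0.0268, "hand": -1}, {"tx": 0.0264, "ty": -0.0268, "hand": -1}, {"tx": 0.0264, "ty": -0.0268, "hand": -1}]}}

```text
invalid input
```

Emit:
{"name": "carry_out", "arguments": {"rows": [{"ax": 0, "ay": 0, "az": 0, "tx": 0.0132, "ty": -0.0134, "tz": -0.01, "hand": -1}, {"ax": 0, "ay": 0, "az": 0, "tx": 0.0264, "ty": -0.0268, "tz": -0.01, "hand": -1}, {"ax": 0, "ay": 0, "az": 0, "tx": 0.0264, "ty": -0.0268, "tz": -0.01, "hand": -1}, {"ax": 0, "ay": 0, "az": 0, "tx": 0.0264, "ty": -0.0268, "tz": -0.01, "hand": -1}, {"ax": 0, "ay": 0, "az": 0, "tx": 0.0264, "ty": -0.0268, "tz": -0.01, "hand": -1}, {"ax": 0, "ay": 0, "az": 0, "tx": 0.0264, "ty": -0.0268, "tz": -0.01, "hand": -1}, {"ax": 0, "ay": 0, "az": 0, "tx": 0.0264, "ty": -0.0268, "tz": -0.01, "hand": -1}, {"ax": 0, "ay": 0, "az": 0, "tx": 0.0264, "ty": -0.0268, "tz": 0, "hand": -1}, {"ax": 0, "ay": 0, "az": 0, "tx": 0.0264, "ty": -0.0268, "tz": 0, "hand": -1}, {"ax": 0, "ay": 0, "az": 0, "tx": 0.0264, "ty": -0.0268, "tz": 0, "hand": -1}, {"ax": 0, "ay": 0, "az": 0, "tx": 0.0264, "ty": -0.0268, "tz": 0, "hand": -1}, {"ax": 0, "ay": 0, "az": 0, "tx": 0.0264, "ty": -0.0268, "tz": 0, "hand": -1}]}}

```text
clock: 1.1
tcp_pos: [0.3609, -0.1805, 0.3012]
tool_rot: [0.0, 0.992, 0.126, 0.0]
ft_force: [0.4, -0.2, -0.6]
opening: -0.0
grip_force: 0.0
```

Emit:
{"name": "carry_out", "arguments": {"rows": [{"ax": 0, "ay": 0, "az": 0, "tx": 0.0248, "ty": -0.0252, "tz": 0, "hand": -1}, {"ax": 0, "ay": 0, "az": 0, "tx": 0.0248, "ty": -0.0252, "tz": 0, "hand": -1}, {"ax": 0, "ay": 0, "az": 0, "tx": 0.0248, "ty": -0.0252, "tz": 0, "hand": -1}, {"ax": 0, "ay": 0, "az": 0, "tx": 0.0248, "ty": -0.0252, "tz": 0, "hand": -1}, {"ax": 0, "ay": 0, "az": 0, "tx": 0.0248, "ty": -0.0252, "tz": 0, "hand": -1}, {"ax": 0, "ay": 0, "az": 0, "tx": 0.0248, "ty": -0.0252, "tz": 0, "hand": -1}, {"ax": 0, "ay": 0, "az": 0, "tx": 0.0248, "ty": -0.0252, "tz": 0, "hand": -1}, {"ax": 0, "ay": 0, "az": 0, "tx": 0.0248, "ty": -0.0252, "tz": 0, "hand": -1}, {"ax": 0, "ay": 0, "az": 0, "tx": 0.0248, "ty": -0.0252, "tz": 0, "hand": -1}, {"ax": 0, "ay": 0, "az": 4.05, "tx": 0, "ty": 0, "tz": 0.02, "hand": -1}, {"ax": 0, "ay": 0, "az": 4.05, "tx": 0, "ty": 0, "tz": 0.02, "hand": -1}, {"ax": 0, "ay": 0, "az": 0, "tx": 0, "ty": 0, "tz": 0.01, "hand": -1}]}}

```text
clock: 2.1
tcp_pos: [0.5188, 0.0937, 0.2485]
tool_rot: [0.0, 0.998, 0.056, -0.002]
ft_force: [0.0, 0.2, -1.1]
opening: -0.0001
grip_force: 0.0
```

Run:
```python
from h import *
snap('wrist','w1.png')
```

```text
(no output)
```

View pics/w1.png

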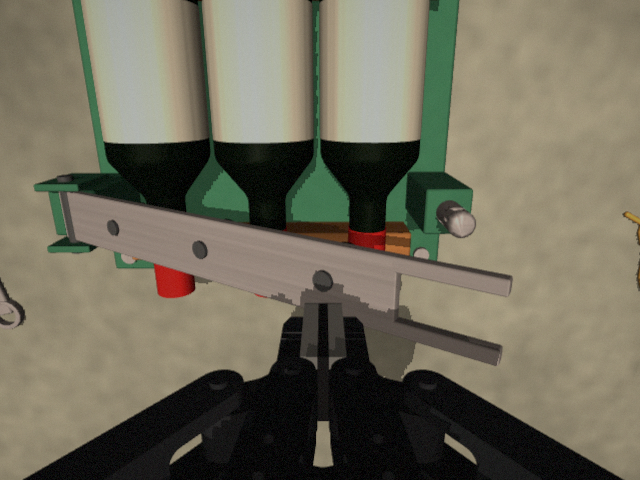

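Run:
```python
from h import *
s=manip.sense();t=s['tcp_pos'];print(t)
print('tcp px',proj('w1',t),'at .207',proj('w1',[t[0],t[1],.207]))
for p in((322,263),(322,312),(345,268),(345,320)):print(p,plane('w1',p,.207).round(4))
for z in(.113,.120,.125,.13,.137):print(z,plane('w1',(460,221),z).round(4))
for p in((413,208),(418,173),(470,187),(466,205)):print(p,plane('w1',p,.088).round(4))
```

```text
[0.51782307 0.09324095 0.24723905]
tcp px [326.75694095 323.57552978] at .207 [325.99463512 279.84469625]
(322, 263) [0.5259 0.096  0.207 ]
(322, 312) [0.5012 0.0932 0.207 ]
(345, 268) [0.5246 0.0853 0.207 ]
(345, 320) [0.4982 0.0819 0.207 ]
0.113 [0.5292 0.0041 0.113 ]
0.12 [0.5309 0.0066 0.12  ]
0.125 [0.5322 0.0084 0.125 ]
0.13 [0.5334 0.0102 0.13  ]
0.137 [0.5351 0.0127 0.137 ]
(413, 208) [0.5287 0.0307 0.088 ]
(418, 173) [0.554  0.0317 0.088 ]
(470, 187) [ 0.5484 -0.0066  0.088 ]
(466, 205) [ 0.5352 -0.0066  0.088 ]
```

Emit:
{"name": "carry_out", "arguments": {"rows": [{"ax": 0, "ay": 0, "az": 0, "tx": -0.005, "ty": 0, "tz": 0.012, "hand": -1}, {"ax": 0, "ay": 0, "az": 0, "tx": 0, "ty": 0, "tz": 0.012, "hand": -1}, {"ax": 0, "ay": 0, "az": 0, "tx": 0, "ty": 0, "tz": 0.008, "hand": -1}, {"ax": 0, "ay": 0, "az": 0, "tx": 0, "ty": 0, "tz": 0.008, "hand": -1}, {"ax": 0, "ay": 0, "az": 0, "tx": 0, "ty": 0, "tz": 0.008, "hand": -1}]}}

```text
clock: 2.57
tcp_pos: [0.5158, 0.0921, 0.2037]
tool_rot: [0.0, 0.998, 0.056, 0.001]
ft_force: [0.7, 0.4, 2.4]
opening: -0.0001
grip_force: 1.1
```

Emit:
{"name": "carry_out", "arguments": {"rows": [{"ax": 0, "ay": 0, "az": 0, "tx": 0, "ty": 0, "tz": 0.008, "hand": -1}, {"ax": 0, "ay": 0, "az": 0, "tx": 0, "ty": 0, "tz": 0.008, "hand": -1}, {"ax": 0, "ay": 0, "az": 0, "tx": 0, "ty": 0, "tz": 0.008, "hand": -1}, {"ax": 0, "ay": 0, "az": 0, "tx": 0, "ty": 0, "tz": 0.008, "hand": -1}, {"ax": 0, "ay": 0, "az": 0, "tx": 0, "ty": 0, "tz": 0.008, "hand": -1}]}}

```text
clock: 2.98
tcp_pos: [0.5153, 0.0923, 0.1626]
tool_rot: [0.0, 0.998, 0.056, 0.0]
ft_force: [0.7, -0.2, 2.6]
opening: 0.0
grip_force: 1.1
```

Emit:
{"name": "carry_out", "arguments": {"rows": [{"ax": 0, "ay": 0, "az": 0, "tx": 0, "ty": 0.002, "tz": 0.008, "hand": -1}, {"ax": 0, "ay": 0, "az": 0, "tx": 0, "ty": 0.002, "tz": 0.008, "hand": -1}, {"ax": 0, "ay": 0, "az": 0, "tx": 0, "ty": 0.002, "tz": 0.008, "hand": -1}, {"ax": 0, "ay": 0, "az": 0, "tx": 0, "ty": 0.002, "tz": 0.008, "hand": -1}, {"ax": 0, "ay": 0, "az": 0, "tx": 0, "ty": 0.002, "tz": 0.008, "hand": -1}]}}

```text
clock: 3.4
tcp_pos: [0.5162, 0.0827, 0.1224]
tool_rot: [-0.0, 0.998, 0.055, -0.0]
ft_force: [0.7, 1.5, 1.8]
opening: 0.0
grip_force: 1.0
```

Emit:
{"name": "carry_out", "arguments": {"rows": [{"ax": 0, "ay": 0, "az": 0, "tx": 0, "ty": 0.002, "tz": 0.005, "hand": -1}, {"ax": 0, "ay": 0, "az": 0, "tx": 0, "ty": 0.002, "tz": 0.005, "hand": -1}, {"ax": 0, "ay": 0, "az": 0, "tx": 0, "ty": 0, "tz": 0.004, "hand": -1}, {"ax": 0, "ay": 0, "az": 0, "tx": 0, "ty": 0, "tz": 0.004, "hand": -1}, {"ax": 0, "ay": 0, "az": 0, "tx": 0, "ty": 0, "tz": 0.003, "hand": -1}, {"ax": 0, "ay": 0, "az": 0, "tx": 0, "ty": 0, "tz": 0, "hand": -1}]}}

```text
clock: 3.9
tcp_pos: [0.5163, 0.0783, 0.1016]
tool_rot: [0.0, 0.998, 0.056, -0.0]
ft_force: [0.3, 0.6, 0.3]
opening: 0.0001
grip_force: 0.0
```

Emit:
{"name": "carry_out", "arguments": {"rows": [{"ax": 0, "ay": 0, "az": 0, "tx": 0, "ty": 0, "tz": 0.002, "hand": -1}, {"ax": 0, "ay": 0, "az": 0, "tx": 0, "ty": 0, "tz": 0.002, "hand": -1}, {"ax": 0, "ay": 0, "az": 0, "tx": 0, "ty": 0, "tz": 0.001, "hand": -1}, {"ax": 0, "ay": 0, "az": 0, "tx": 0, "ty": 0, "tz": 0.001, "hand": -1}, {"ax": 0, "ay": 0, "az": 0, "tx": 0, "ty": 0, "tz": 0.001, "hand": -1}]}}

```text
clock: 4.32
tcp_pos: [0.5167, 0.0784, 0.0953]
tool_rot: [0.0, 0.998, 0.056, 0.0]
ft_force: [0.3, -0.9, 2.2]
opening: 0.0
grip_force: 1.0
```

Emit:
{"name": "carry_out", "arguments": {"rows": [{"ax": 0, "ay": 0, "az": 0, "tx": 0, "ty": 0, "tz": 0.001, "hand": -1}, {"ax": 0, "ay": 0, "az": 0, "tx": 0, "ty": 0, "tz": 0.001, "hand": -1}, {"ax": 0, "ay": 0, "az": 0, "tx": 0, "ty": 0, "tz": 0.0005, "hand": -1}]}}

```text
clock: 4.57
tcp_pos: [0.5168, 0.0784, 0.094]
tool_rot: [0.0, 0.998, 0.056, 0.0]
ft_force: [-3.6, -2.1, 13.0]
opening: 0.0002
grip_force: 6.9
```

Emit:
{"name": "carry_out", "arguments": {"rows": [{"ax": 0, "ay": 0, "az": 0, "tx": 0, "ty": 0, "tz": -0.01, "hand": -1}, {"ax": 0, "ay": 0, "az": 0, "tx": 0, "ty": 0, "tz": -0.03, "hand": -1}, {"ax": 0, "ay": 0, "az": 0, "tx": -0.02, "ty": 0.03, "tz": -0.02, "hand": -1}, {"ax": 0, "ay": 0, "az": 0, "tx": -0.02, "ty": 0.03, "tz": -0.02, "hand": -1}, {"ax": 0, "ay": 0, "az": 0, "tx": 0, "ty": 0, "tz": 0, "hand": -1}, {"ax": 0, "ay": 0, "az": 0, "tx": 0, "ty": 0, "tz": 0, "hand": -1}]}}

```text
clock: 5.07
tcp_pos: [0.4841, 0.0137, 0.1742]
tool_rot: [-0.0, 0.999, 0.054, 0.002]
ft_force: [0.5, -0.2, -0.6]
opening: -0.0002
grip_force: 0.0
```

Run:
```python
from h import *
snap('wrist','w2.png');print(manip.sense()['tcp_pos'])
```

```text
[0.48386476 0.01454652 0.1732213 ]
```

View pics/w2.png

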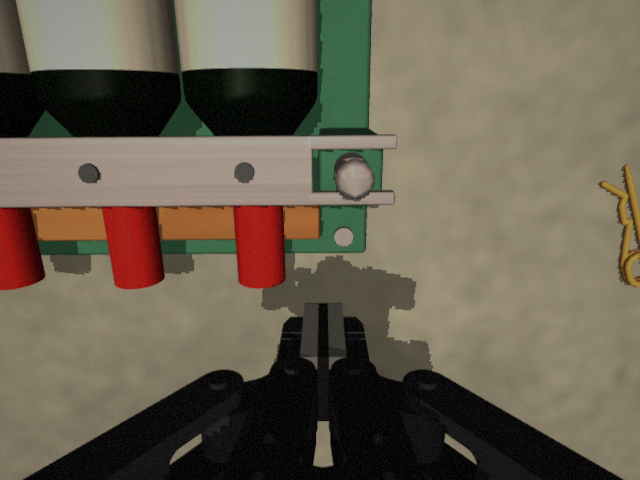

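Run:
```python
from h import *
im=cv2.imread('pics/w2.png');g=cv2.cvtColor(im,cv2.COLOR_BGR2GRAY).astype(float);gy=cv2.Sobel(cv2.GaussianBlur(g,(3,3),0),cv2.CV_64F,0,1)
for r0,r1,sg,cs in((125,150,1,range(185,310,6)),(195,215,-1,range(150,232,4))):
    P=[]
    for c in cs:
        k=sg*gy[r0:r1,c];P.append(plane('w2',(c,r0+k.argmax()),.094)[:2])
    P=np.array(P);b=np.polyfit(P[:,1],P[:,0],1);print('edge x=',b,'yaw',-np.arctan(b[0]),np.std(P[:,0]-np.polyval(b,P[:,1])),'x@y=.006',np.polyval(b,.006))
sub=im[135:220,318:392];h=cv2.cvtColor(sub,cv2.COLOR_BGR2HSV)
m=cv2.inRange(h,(0,0,70),(180,60,255));m[:14]=0;m[56:]=0
cv2.imwrite('pics/stud.png',cv2.resize(np.hstack([sub,cv2.cvtColor(m,cv2.COLOR_GRAY2BGR)]),None,fx=5,fy=5,interpolation=cv2.INTER_CUBIC))
n,l,s,c=cv2.connectedComponentsWithStats(m);i=1+s[1:,4].argmax();print(s[i]+[318,135,0,0,0],c[i]+[318,135])
for z in(.113,.12,.125,.13,.137):print(z,plane('w2',(355,180),z).round(4),proj('w2',plane('w2',(355,180),z)+[0,.009,0])-[355,180])
```

```text
edge x= [-0.1226619   0.54756918] yaw 0.1220522073944913 0.00022224083477921118 x@y=.006 0.5468332073291228
edge x= [-0.1226319   0.51225962] yaw 0.12202265291162799 0.00017279205431740857 x@y=.006 0.5115238320411881
[ 335  157   40   34 1071] [354.35760971 175.45751634]
0.113 [0.5274 0.0042 0.113 ] [-18.883371    -2.06658121]
0.12 [0.5286 0.0049 0.12  ] [-19.55722075  -2.1403268 ]
0.125 [0.5295 0.0053 0.125 ] [-20.06875649  -2.19630887]
0.13 [0.5303 0.0058 0.13  ] [-20.60777024  -2.25529811]
0.137 [0.5315 0.0065 0.137 ] [-21.41293279  -2.34341446]
```

View pics/stud.png

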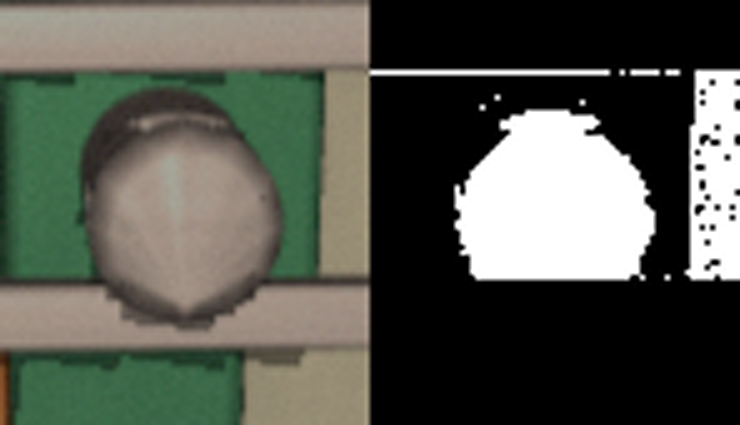

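Emit:
{"name": "carry_out", "arguments": {"rows": [{"ax": 0, "ay": 0, "az": 0, "tx": 0.022, "ty": 0.007, "tz": 0, "hand": -1}, {"ax": 0, "ay": 0, "az": 0, "tx": 0.022, "ty": 0.007, "tz": 0, "hand": -1}, {"ax": 0, "ay": 0, "az": 0, "tx": 0, "ty": 0, "tz": 0.012, "hand": -1}, {"ax": 0, "ay": 0, "az": 0, "tx": 0, "ty": 0, "tz": 0.012, "hand": -1}, {"ax": 0, "ay": 0, "az": 0, "tx": 0, "ty": 0, "tz": 0.008, "hand": -1}, {"ax": 0, "ay": 0, "az": 0, "tx": 0, "ty": 0, "tz": 0.003, "hand": -1}, {"ax": 0, "ay": 0, "az": 0, "tx": 0, "ty": 0, "tz": 0.002, "hand": -1}, {"ax": 0, "ay": 0, "az": 0, "tx": 0, "ty": 0, "tz": 0, "hand": -1}]}}

```text
clock: 5.78
tcp_pos: [0.5286, 0.006, 0.1352]
tool_rot: [-0.0, 0.998, 0.056, -0.0]
ft_force: [0.3, -0.4, 0.2]
opening: -0.0
grip_force: 0.0
```

Emit:
{"name": "carry_out", "arguments": {"rows": [{"ax": 0, "ay": 0, "az": 0, "tx": 0, "ty": 0, "tz": 0.0015, "hand": -1}, {"ax": 0, "ay": 0, "az": 0, "tx": 0, "ty": 0, "tz": 0.0015, "hand": -1}, {"ax": 0, "ay": 0, "az": 0, "tx": 0, "ty": 0, "tz": 0.0015, "hand": -1}]}}

```text
clock: 6.03
tcp_pos: [0.5291, 0.0054, 0.1317]
tool_rot: [0.0, 0.998, 0.056, 0.001]
ft_force: [-0.4, -0.3, 0.4]
opening: -0.0002
grip_force: 0.0
```

Emit:
{"name": "carry_out", "arguments": {"rows": [{"ax": 0, "ay": 0, "az": 0, "tx": 0, "ty": 0, "tz": 0.0015, "hand": -1}, {"ax": 0, "ay": 0, "az": 0, "tx": 0, "ty": 0, "tz": 0.0015, "hand": -1}, {"ax": 0, "ay": 0, "az": 0, "tx": 0, "ty": 0, "tz": 0.0015, "hand": -1}]}}

```text
clock: 6.28
tcp_pos: [0.5289, 0.0054, 0.1268]
tool_rot: [0.0, 0.998, 0.056, 0.0]
ft_force: [-0.4, -0.4, -0.0]
opening: 0.0
grip_force: 0.0
```

Emit:
{"name": "carry_out", "arguments": {"rows": [{"ax": 0, "ay": 0, "az": 0, "tx": 0, "ty": 0, "tz": 0.001, "hand": -1}, {"ax": 0, "ay": 0, "az": 0, "tx": 0, "ty": 0, "tz": 0.001, "hand": -1}]}}

```text
clock: 6.45
tcp_pos: [0.5288, 0.0054, 0.1247]
tool_rot: [0.0, 0.998, 0.056, -0.0]
ft_force: [0.1, -0.6, -0.2]
opening: 0.0003
grip_force: 0.0
```

Emit:
{"name": "carry_out", "arguments": {"rows": [{"ax": 0, "ay": 0, "az": 0, "tx": 0, "ty": 0, "tz": 0.001, "hand": -1}, {"ax": 0, "ay": 0, "az": 0, "tx": 0, "ty": 0, "tz": 0.001, "hand": -1}]}}

```text
clock: 6.62
tcp_pos: [0.5289, 0.0054, 0.1231]
tool_rot: [0.0, 0.998, 0.056, 0.0]
ft_force: [-2.3, 0.9, 9.5]
opening: -0.0001
grip_force: 4.9
```

Emit:
{"name": "carry_out", "arguments": {"rows": [{"ax": 0, "ay": 0, "az": 0, "tx": 0, "ty": 0, "tz": -0.02, "hand": -1}, {"ax": 0, "ay": 0, "az": 0, "tx": 0, "ty": 0, "tz": -0.035, "hand": -1}, {"ax": 0, "ay": 0, "az": 0, "tx": -0.0158, "ty": 0.0297, "tz": 0, "hand": -1}, {"ax": 0, "ay": 0, "az": 0, "tx": -0.0158, "ty": 0.0297, "tz": 0, "hand": -1}, {"ax": 0, "ay": 0, "az": 0, "tx": -0.0158, "ty": 0.0297, "tz": 0, "hand": -1}, {"ax": 0, "ay": 0, "az": 0, "tx": -0.0158, "ty": 0.0297, "tz": 0, "hand": -1}, {"ax": 0, "ay": 0, "az": 0, "tx": -0.0158, "ty": 0.0297, "tz": 0, "hand": -1}, {"ax": 0, "ay": 0, "az": 0, "tx": -0.0158, "ty": 0.0297, "tz": 0, "hand": -1}, {"ax": 0, "ay": 0, "az": 0, "tx": -0.0158, "ty": 0.0297, "tz": 0, "hand": -1}, {"ax": 0, "ay": 0, "az": 0, "tx": -0.0158, "ty": 0.0297, "tz": 0, "hand": 0}]}}

```text
clock: 7.45
tcp_pos: [0.4288, -0.2461, 0.1779]
tool_rot: [0.0, 0.998, 0.056, 0.0]
ft_force: [0.1, -0.1, -0.6]
opening: 0.0108
grip_force: 0.0
```

Emit:
{"name": "carry_out", "arguments": {"rows": [{"ax": 0, "ay": 0, "az": -5.4, "tx": 0, "ty": 0, "tz": 0, "hand": 0}, {"ax": 0, "ay": 0, "az": -5.4, "tx": 0, "ty": 0, "tz": 0, "hand": 0}, {"ax": 0, "ay": 0, "az": -5.4, "tx": 0, "ty": 0, "tz": 0, "hand": 0}, {"ax": 0, "ay": 0, "az": -5.4, "tx": 0, "ty": 0, "tz": 0, "hand": 0}, {"ax": 0, "ay": 0, "az": 0, "tx": 0, "ty": 0, "tz": 0, "hand": 0}, {"ax": 0, "ay": 0, "az": 0, "tx": 0, "ty": 0, "tz": 0, "hand": 0}, {"ax": 0, "ay": 0, "az": 0, "tx": 0, "ty": 0, "tz": 0, "hand": 0}]}}

```text
clock: 8.03
tcp_pos: [0.4297, -0.2447, 0.1778]
tool_rot: [0.0, 0.971, 0.241, 0.0]
ft_force: [0.7, -0.0, 0.9]
opening: 0.0428
grip_force: 0.0
```

Run:
```python
from h import *
im=snap('wrist','w3.png');s=manip.sense();print(s['tcp_pos'],s['tool_rot'],s['opening'])
for n,p in(('bottle',(401,378)),('jar',(317,400))):print(n,plane('d0',p,0).round(3))
```

```text
[ 0.42971607 -0.24465956  0.1778041 ] [5.82148677e-05 9.70494979e-01 2.41121321e-01 1.41597888e-05] 0.04300571481450777
bottle [ 0.635 -0.458  0.   ]
jar [ 0.456 -0.499 -0.   ]
```

View pics/w3.png

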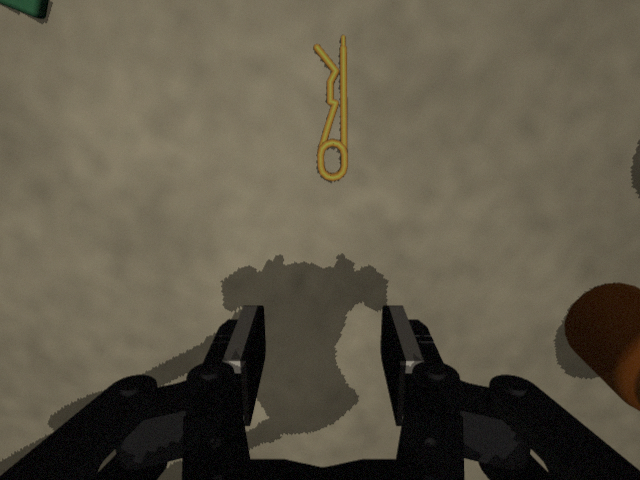

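Run:
```python
from h import *
im=cv2.imread('pics/w3.png');h=cv2.cvtColor(im,cv2.COLOR_BGR2HSV)
m=cv2.inRange(h,(14,110,60),(35,255,255));m[:20]=0;m[200:]=0;m[:,:280]=0;m[:,380:]=0
E=m.copy();E[:146]=0
p=np.argwhere(E)[:,::-1];print('eye bbox',p.min(0),p.max(0))
P=[plane('w3',((p[p[:,1]==r][:,0].min()+p[p[:,1]==r][:,0].max())/2,r),.005)[:2] for r in range(152,172,2)]
x0,x1=p[:,0].min(),p[:,0].max();yb=p[:,1].max()
# straight leg right edge rows
L=[]
for r in range(50,135,3):
    L.append((np.nonzero(m[r])[0].max(),r))
L=np.array(L);W=np.array([plane('w3',q,.0025)[:2] for q in L])
d=np.linalg.svd(W-W.mean(0))[2][0];d*=np.sign(d[0]);yaw=np.arctan2(d[1],d[0])
tip=plane('w3',(343.5,np.nonzero(m.sum(1))[0].min()),.0025)[:2]
back=plane('w3',((x0+x1)/2,yb+.5),.005)[:2]
print('yaw',yaw,'tip',tip,'back',back,'len',np.linalg.norm(tip-back),'axis pts',P[0],P[-1])
y=np.array([-d[1],d[0]])
el=plane('w3',(x0-.5,161),.005)[:2];er=plane('w3',(x1+.5,161),.005)[:2];print('eye width',(el-er)@y)
c=(el+er)/2;c=c+d*(((back+d*.0125)-c)@d);print('centre',c,'tip rel',(tip-c)@d,(tip-c)@y,'leg edge rel y',((W-c)@y).mean())
q=manip.sense()['tool_rot'];ty=2*np.arctan2(q[2],q[1]);t=manip.sense()['tcp_pos'][:2];r=c-t
print('tool yaw',ty,'turn az deg',-np.degrees(yaw-ty),'tx,ty',r@[np.cos(ty),np.sin(ty)],r@[np.sin(ty),-np.cos(ty)])
```

```text
eye bbox [317 146] [347 180]
yaw 0.5043411588145378 tip [ 0.54074174 -0.19981178] back [ 0.45133717 -0.23920314] len 0.09769778659764199 axis pts [ 0.46948168 -0.2294261 ] [ 0.45810881 -0.23555429]
eye width 0.022398163088213952
centre [ 0.46235008 -0.23328823] tip rel 0.0848082003111223 -0.008572853995554056 leg edge rel y -0.010242653377538827
tool yaw 0.4870421938190425 turn az deg -0.9911576841864261 tx,ty 0.034161302409702485 0.005224095432708865
```

Emit:
{"name": "carry_out", "arguments": {"rows": [{"ax": 0, "ay": 0, "az": 0, "tx": 0.0353, "ty": 0.0052, "tz": 0, "hand": 0}, {"ax": 0, "ay": 0, "az": -1.0, "tx": 0, "ty": 0, "tz": 0.02, "hand": 0}, {"ax": 0, "ay": 0, "az": 0, "tx": 0, "ty": 0, "tz": 0.035, "hand": 0}, {"ax": 0, "ay": 0, "az": 0, "tx": 0, "ty": 0, "tz": 0.035, "hand": 0}, {"ax": 0, "ay": 0, "az": 0, "tx": 0, "ty": 0, "tz": 0.035, "hand": 0}, {"ax": 0, "ay": 0, "az": 0, "tx": 0, "ty": 0, "tz": 0.025, "hand": 0}, {"ax": 0, "ay": 0, "az": 0, "tx": 0, "ty": 0, "tz": 0.015, "hand": 0}, {"ax": 0, "ay": 0, "az": 0, "tx": 0, "ty": 0, "tz": 0.006, "hand": 0}, {"ax": 0, "ay": 0, "az": 0, "tx": 0, "ty": 0, "tz": 0.003, "hand": 0}, {"ax": 0, "ay": 0, "az": 0, "tx": 0, "ty": 0, "tz": 0, "hand": 0}]}}

```text
clock: 8.92
tcp_pos: [0.4636, -0.2329, 0.0038]
tool_rot: [0.0, 0.968, 0.25, 0.0]
ft_force: [-0.2, 1.0, 0.5]
opening: 0.0427
grip_force: 0.0
```

Run:
```python
from h import *
im=snap('wrist','w4.png');s=manip.sense();print(s['tcp_pos'],s['ft_force'])
```

```text
[ 0.46398721 -0.23320338  0.00448204] [-0.02926968 -0.58791464 -0.26547973]
```

View pics/w4.png

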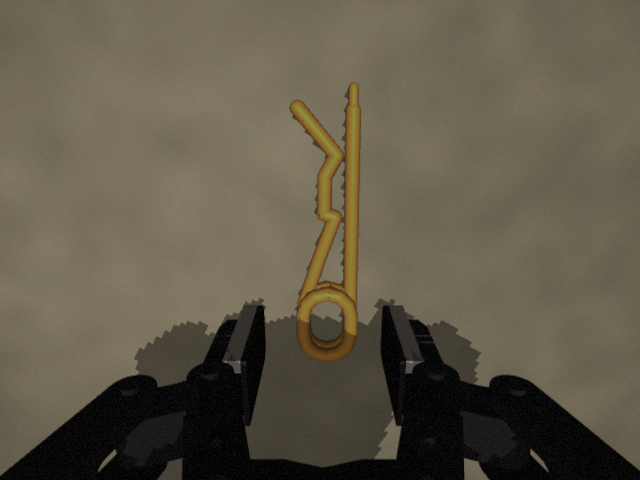

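Emit:
{"name": "carry_out", "arguments": {"rows": [{"ax": 0, "ay": 0, "az": 0, "tx": 0, "ty": 0, "tz": 0.0015, "hand": 0}, {"ax": 0, "ay": 0, "az": 0, "tx": 0, "ty": 0, "tz": 0.001, "hand": 0}, {"ax": 0, "ay": 0, "az": 0, "tx": 0, "ty": 0, "tz": 0, "hand": 0}]}}

```text
clock: 9.22
tcp_pos: [0.4637, -0.2331, 0.002]
tool_rot: [0.001, 0.968, 0.25, 0.001]
ft_force: [0.4, 1.3, 0.5]
opening: 0.0425
grip_force: 0.0
```

Emit:
{"name": "carry_out", "arguments": {"rows": [{"ax": 0, "ay": 0, "az": 0, "tx": 0, "ty": 0, "tz": 0, "hand": -0.3}, {"ax": 0, "ay": 0, "az": 0, "tx": 0, "ty": 0, "tz": 0, "hand": -0.5}, {"ax": 0, "ay": 0, "az": 0, "tx": 0, "ty": 0, "tz": 0, "hand": -1}, {"ax": 0, "ay": 0, "az": 0, "tx": 0, "ty": 0, "tz": 0, "hand": -1}, {"ax": 0, "ay": 0, "az": 0, "tx": 0, "ty": 0, "tz": 0, "hand": -1}, {"ax": 0, "ay": 0, "az": 0, "tx": 0, "ty": 0, "tz": 0, "hand": -1}, {"ax": 0, "ay": 0, "az": 0, "tx": 0, "ty": 0, "tz": 0, "hand": -1}, {"ax": 0, "ay": 0, "az": 0, "tx": 0, "ty": 0, "tz": 0, "hand": -1}]}}

```text
clock: 9.88
tcp_pos: [0.4636, -0.233, 0.002]
tool_rot: [0.0, 0.968, 0.25, 0.0]
ft_force: [-1.1, 0.3, 6.0]
opening: 0.0201
grip_force: 58.9
```

Emit:
{"name": "carry_out", "arguments": {"rows": [{"ax": 0, "ay": 0, "az": 0, "tx": 0, "ty": 0, "tz": -0.01, "hand": -1}, {"ax": 0, "ay": 0, "az": 0, "tx": 0, "ty": 0, "tz": -0.03, "hand": -1}, {"ax": 0, "ay": 0, "az": 0, "tx": 0, "ty": 0, "tz": -0.04, "hand": -1}, {"ax": 0, "ay": 0, "az": 0, "tx": 0, "ty": 0, "tz": -0.04, "hand": -1}, {"ax": 0, "ay": 0, "az": 0, "tx": 0.0093, "ty": -0.0283, "tz": -0.02, "hand": -1}, {"ax": 0, "ay": 0, "az": 0, "tx": 0.0093, "ty": -0.0283, "tz": -0.02, "hand": -1}, {"ax": 0, "ay": 0, "az": 0, "tx": 0.0093, "ty": -0.0283, "tz": 0, "hand": -1}, {"ax": 0, "ay": 0, "az": 0, "tx": 0.0093, "ty": -0.0283, "tz": 0, "hand": -1}, {"ax": 0, "ay": 0, "az": 0, "tx": 0.0093, "ty": -0.0283, "tz": 0, "hand": -1}, {"ax": 0, "ay": 0, "az": 0, "tx": 0.0093, "ty": -0.0283, "tz": 0, "hand": -1}, {"ax": 0, "ay": 0, "az": 0, "tx": 0.0093, "ty": -0.0283, "tz": 0, "hand": -1}, {"ax": 0, "ay": 0, "az": 0, "tx": 0.0093, "ty": -0.0283, "tz": 0, "hand": -1}]}}

```text
clock: 10.88
tcp_pos: [0.4178, 0.0026, 0.1617]
tool_rot: [0.0, 0.968, 0.25, 0.0]
ft_force: [-0.4, 0.5, -0.0]
opening: 0.0198
grip_force: 59.0
```

Emit:
{"name": "carry_out", "arguments": {"rows": [{"ax": 0, "ay": 0, "az": 5.57, "tx": 0, "ty": 0, "tz": 0, "hand": -1}, {"ax": 0, "ay": 0, "az": 5.57, "tx": 0, "ty": 0, "tz": 0, "hand": -1}, {"ax": 0, "ay": 0, "az": 5.57, "tx": 0, "ty": 0, "tz": 0, "hand": -1}, {"ax": 0, "ay": 0, "az": 5.57, "tx": 0, "ty": 0, "tz": 0, "hand": -1}, {"ax": 0, "ay": 0, "az": 0, "tx": 0, "ty": 0, "tz": 0, "hand": -1}, {"ax": 0, "ay": 0, "az": 0, "tx": 0, "ty": 0, "tz": 0, "hand": -1}]}}

```text
clock: 11.38
tcp_pos: [0.4184, 0.0014, 0.1615]
tool_rot: [0.0, 0.998, 0.06, 0.0]
ft_force: [-0.1, 0.1, -0.8]
opening: 0.0201
grip_force: 59.1
```

Run:
```python
from h import *
im=snap('wrist','w5.png');s=manip.sense();q=s['tool_rot'];print(s['tcp_pos'],2*np.arctan2(q[2],q[1]),s['ft_force'],s['opening'])
```

```text
[0.41844368 0.0013314  0.16144831] 0.11922299387635733 [ 0.0746352   0.00688057 -0.33790808] 0.02004654873399173
```

View pics/w5.png

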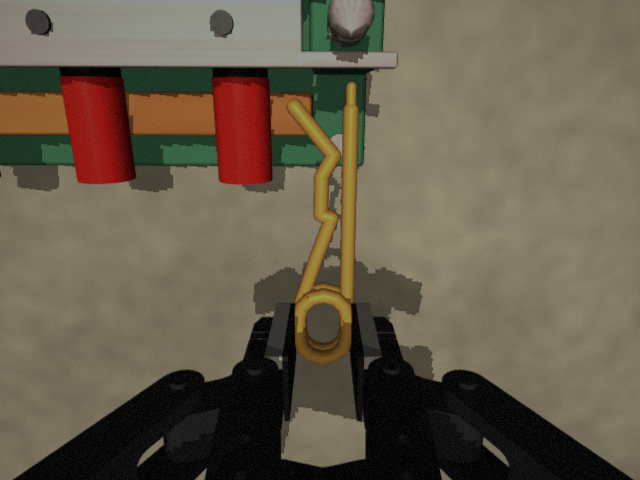

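Run:
```python
from h import *
im=cv2.imread('pics/w5.png');h=cv2.cvtColor(im,cv2.COLOR_BGR2HSV)
m=cv2.inRange(h,(14,110,60),(35,255,255))
K,E=load('w5');th=.117;xh=np.array([np.cos(th),np.sin(th)]);yh=np.array([-xh[1],xh[0]]);t=np.array([.4184,.0014]);z=.1619
lp=[]
for r in range(88,285,12):
    c=np.nonzero(m[r,339:362])[0]+339; p=plane('w5',((c.min()+c.max())/2,r),z)[:2]-t; lp.append((p@xh,p@yh))
lp=np.array(lp);print(lp[::3].round(4).tolist(),'leg slope',np.polyfit(lp[2:,0],lp[2:,1],1),'tip',(plane('w5',(351.5,83),z)[:2]-t)@xh)
g=cv2.cvtColor(im,cv2.COLOR_BGR2HSV)
for r in(3,6,9,12,15):
    s=cv2.inRange(h[r:r+1],(0,0,60),(180,70,255))[0,305:384];n=np.nonzero(s)[0]+305;print(r,n.min(),n.max(),h[r,[325,328,331,350,370,373,376]].tolist())
for c in(328.5,350,350.5,351,374):
    p=plane('w5',(c,10),.1234)[:2]-t;print(c,p@xh,p@yh)
# bar near edge yaw, z=.094
gy=cv2.Sobel(cv2.cvtColor(im,cv2.COLOR_BGR2GRAY).astype(float),cv2.CV_64F,0,1)
P=np.array([plane('w5',(c,58+(-gy[58:74,c]).argmax()),.094)[:2] for c in list(range(5,55,5))+list(range(135,205,5))+list(range(280,390,5))]);b=np.polyfit(P[:,1],P[:,0],1);print('bar yaw',-np.arctan(b[0]),np.std(P[:,0]-np.polyval(b,P[:,1])))
```

```text
[[0.0817, -0.0073], [0.071, -0.0073], [0.0597, -0.0072], [0.0478, -0.0073], [0.0352, -0.0073], [0.0219, -0.0074]] leg slope [-0.00068846 -0.00729471] tip 0.08318733060692234
3 329 373 [[70, 132, 54], [68, 103, 106], [12, 47, 93], [30, 18, 144], [16, 52, 103], [60, 53, 72], [66, 112, 96]]
6 328 374 [[68, 111, 108], [57, 67, 76], [15, 50, 92], [30, 21, 146], [14, 46, 110], [9, 32, 56], [67, 111, 101]]
9 328 374 [[68, 113, 106], [38, 40, 71], [13, 47, 97], [21, 24, 147], [11, 47, 114], [13, 43, 71], [69, 111, 101]]
12 328 374 [[68, 111, 108], [24, 38, 67], [12, 42, 103], [24, 24, 147], [11, 43, 112], [13, 40, 76], [69, 107, 100]]
15 329 372 [[67, 111, 106], [15, 38, 54], [17, 39, 91], [28, 23, 145], [14, 44, 99], [4, 35, 58], [69, 112, 100]]
328.5 0.10993878068140876 -0.0006637359783945339
350 0.10996671964299606 -0.008683491840378874
350.5 0.10996736938722308 -0.008869998058856934
351 0.10996801913149268 -0.009056504289525907
374 0.10999790741380193 -0.017635804078679464
bar yaw 0.11606321864239352 0.00014915602953727804
```

Emit:
{"name": "carry_out", "arguments": {"rows": [{"ax": 0, "ay": 0, "az": 0, "tx": 0, "ty": 0.0018, "tz": 0.02, "hand": -1}, {"ax": 0, "ay": 0, "az": 0, "tx": 0, "ty": 0, "tz": 0.02, "hand": -1}, {"ax": 0, "ay": 0, "az": 0, "tx": 0, "ty": 0, "tz": 0.0107, "hand": -1}, {"ax": 0, "ay": 0, "az": 0, "tx": 0.008, "ty": 0, "tz": 0, "hand": -1}, {"ax": 0, "ay": 0, "az": 0, "tx": 0, "ty": 0, "tz": 0, "hand": -1}, {"ax": 0, "ay": 0, "az": 0, "tx": 0, "ty": 0, "tz": 0, "hand": -1}, {"ax": 0, "ay": 0, "az": 0, "tx": 0, "ty": 0, "tz": 0, "hand": -1}]}}

```text
clock: 12.02
tcp_pos: [0.4278, 0.0003, 0.1114]
tool_rot: [0.0, 0.998, 0.059, 0.001]
ft_force: [0.6, -0.1, -1.5]
opening: 0.02
grip_force: 59.1
```

Run:
```python
from h import *
im=snap('wrist','w6.png');s=manip.sense();print(s['tcp_pos'],s['tool_rot'],s['ft_force'])
b=cv2.imread('pics/w6.png')
cv2.imwrite('pics/w6c.png',cv2.resize(b[0:160,250:450],(800,640))[:600])
```

```text
[4.27551813e-01 3.42141175e-04 1.11388976e-01] [2.31004908e-04 9.98278215e-01 5.86507149e-02 8.03519546e-04] [-0.46154499  0.72600787 -0.85609816]
```

View pics/w6c.png

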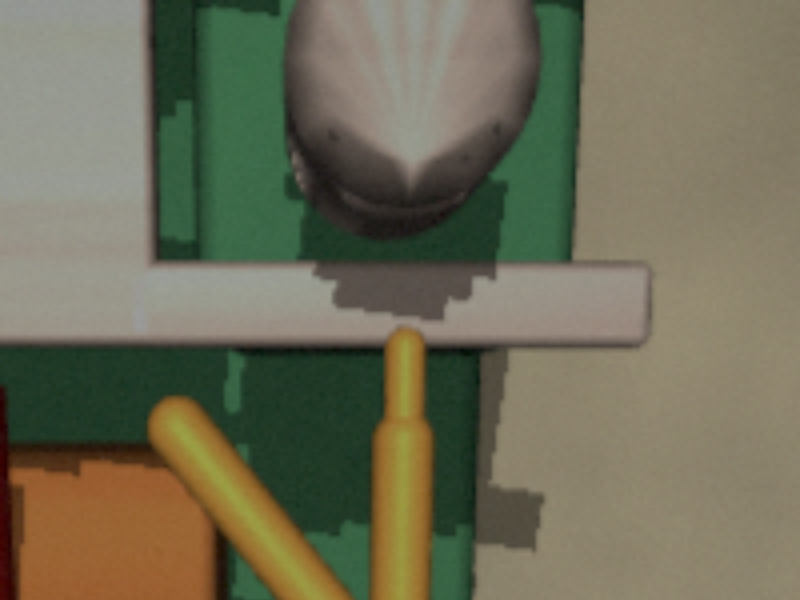

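Emit:
{"name": "carry_out", "arguments": {"rows": [{"ax": 0, "ay": 0, "az": 0, "tx": 0.003, "ty": 0, "tz": 0.0004, "hand": -1}, {"ax": 0, "ay": 0, "az": 0, "tx": 0.003, "ty": 0, "tz": 0, "hand": -1}, {"ax": 0, "ay": 0, "az": 0, "tx": 0.0015, "ty": 0, "tz": 0, "hand": -1}, {"ax": 0, "ay": 0, "az": 0, "tx": 0.0015, "ty": 0, "tz": 0, "hand": -1}, {"ax": 0, "ay": 0, "az": 0, "tx": 0.0015, "ty": 0, "tz": 0, "hand": -1}]}}

```text
clock: 12.48
tcp_pos: [0.4375, 0.0017, 0.1102]
tool_rot: [0.0, 0.998, 0.059, 0.0]
ft_force: [0.7, 1.0, -1.0]
opening: 0.02
grip_force: 59.1
```

Emit:
{"name": "carry_out", "arguments": {"rows": [{"ax": 0, "ay": 0, "az": 0, "tx": 0.0015, "ty": 0, "tz": 0, "hand": -1}, {"ax": 0, "ay": 0, "az": 0, "tx": 0.0015, "ty": 0, "tz": 0, "hand": -1}]}}

```text
clock: 12.65
tcp_pos: [0.4403, 0.0021, 0.1101]
tool_rot: [0.0, 0.998, 0.058, -0.0]
ft_force: [-0.7, -0.7, -0.8]
opening: 0.0198
grip_force: 59.1
```

Emit:
{"name": "carry_out", "arguments": {"rows": [{"ax": 0, "ay": 0, "az": 0, "tx": 0.0015, "ty": 0, "tz": 0, "hand": -1}, {"ax": 0, "ay": 0, "az": 0, "tx": 0.0015, "ty": 0, "tz": 0, "hand": -1}]}}

```text
clock: 12.82
tcp_pos: [0.4433, 0.0024, 0.1101]
tool_rot: [0.0, 0.998, 0.058, -0.0]
ft_force: [0.0, 0.0, -1.0]
opening: 0.0201
grip_force: 59.1
```

Emit:
{"name": "carry_out", "arguments": {"rows": [{"ax": 0, "ay": 0, "az": 0, "tx": 0.0015, "ty": 0, "tz": -0.0006, "hand": -1}, {"ax": 0, "ay": 0, "az": 0, "tx": 0.002, "ty": 0, "tz": 0, "hand": -1}, {"ax": 0, "ay": 0, "az": 0, "tx": 0.002, "ty": 0, "tz": 0, "hand": -1}]}}

```text
clock: 13.07
tcp_pos: [0.4488, 0.003, 0.1108]
tool_rot: [0.0, 0.998, 0.058, 0.0]
ft_force: [-0.4, -0.5, -0.2]
opening: 0.0198
grip_force: 59.1
```

Emit:
{"name": "carry_out", "arguments": {"rows": [{"ax": 0, "ay": 0, "az": 0, "tx": 0.002, "ty": 0, "tz": 0, "hand": -1}, {"ax": 0, "ay": 0, "az": 0, "tx": 0.002, "ty": 0, "tz": 0, "hand": -1}, {"ax": 0, "ay": 0, "az": 0, "tx": 0.002, "ty": 0, "tz": 0, "hand": -1}]}}

```text
clock: 13.32
tcp_pos: [0.4548, 0.0037, 0.1108]
tool_rot: [0.0, 0.998, 0.058, 0.0]
ft_force: [0.5, -0.6, -0.6]
opening: 0.0195
grip_force: 59.1
```

Emit:
{"name": "carry_out", "arguments": {"rows": [{"ax": 0, "ay": 0, "az": 0, "tx": 0.0015, "ty": 0, "tz": 0, "hand": -1}, {"ax": 0, "ay": 0, "az": 0, "tx": 0.0015, "ty": 0, "tz": 0, "hand": -1}, {"ax": 0, "ay": 0, "az": 0, "tx": 0.0015, "ty": 0, "tz": 0, "hand": -1}, {"ax": 0, "ay": 0, "az": 0, "tx": 0.0015, "ty": 0, "tz": 0, "hand": -1}]}}

```text
clock: 13.65
tcp_pos: [0.4587, 0.0051, 0.1102]
tool_rot: [-0.001, 0.998, 0.059, -0.002]
ft_force: [-4.3, 2.3, 0.3]
opening: 0.02
grip_force: 59.1
```

Emit:
{"name": "carry_out", "arguments": {"rows": [{"ax": 0, "ay": 0, "az": 0, "tx": 0.0015, "ty": 0, "tz": 0, "hand": -1}, {"ax": 0, "ay": 0, "az": 0, "tx": 0.0015, "ty": 0, "tz": 0, "hand": -1}]}}

```text
clock: 13.82
tcp_pos: [0.4599, 0.0054, 0.1098]
tool_rot: [-0.001, 0.998, 0.059, -0.004]
ft_force: [-8.2, 2.0, 0.1]
opening: 0.0198
grip_force: 59.3
```

Emit:
{"name": "carry_out", "arguments": {"rows": [{"ax": 0, "ay": 0, "az": 0, "tx": 0.0015, "ty": 0, "tz": 0, "hand": -1}, {"ax": 0, "ay": 0, "az": 0, "tx": 0.0015, "ty": 0, "tz": 0, "hand": -1}]}}

```text
clock: 13.98
tcp_pos: [0.4618, 0.0057, 0.1096]
tool_rot: [-0.001, 0.998, 0.059, -0.005]
ft_force: [-7.9, 0.9, 1.0]
opening: 0.02
grip_force: 59.3
```

Emit:
{"name": "carry_out", "arguments": {"rows": [{"ax": 0, "ay": 0, "az": 0, "tx": 0.0015, "ty": 0, "tz": 0, "hand": -1}, {"ax": 0, "ay": 0, "az": 0, "tx": 0.0015, "ty": 0, "tz": 0, "hand": -1}]}}

```text
clock: 14.15
tcp_pos: [0.4651, 0.0062, 0.1097]
tool_rot: [-0.001, 0.998, 0.059, -0.005]
ft_force: [-7.7, 2.2, 0.8]
opening: 0.0201
grip_force: 59.3
```

Emit:
{"name": "carry_out", "arguments": {"rows": [{"ax": 0, "ay": 0, "az": 0, "tx": 0.0015, "ty": 0, "tz": 0, "hand": -1}, {"ax": 0, "ay": 0, "az": 0, "tx": 0.0015, "ty": 0, "tz": 0, "hand": -1}]}}

```text
clock: 14.32
tcp_pos: [0.4723, 0.0067, 0.1105]
tool_rot: [-0.001, 0.998, 0.058, -0.0]
ft_force: [1.0, 4.6, -2.8]
opening: 0.0198
grip_force: 58.9
```

Emit:
{"name": "carry_out", "arguments": {"rows": [{"ax": 0, "ay": 0, "az": 0, "tx": 0.0015, "ty": 0, "tz": 0, "hand": -1}, {"ax": 0, "ay": 0, "az": 0, "tx": 0.0015, "ty": 0, "tz": 0, "hand": -1}]}}

```text
clock: 14.48
tcp_pos: [0.4765, 0.007, 0.1109]
tool_rot: [-0.001, 0.998, 0.058, 0.001]
ft_force: [-0.3, 5.1, -1.0]
opening: 0.0198
grip_force: 59.1
```

Emit:
{"name": "carry_out", "arguments": {"rows": [{"ax": 0, "ay": 0, "az": 0, "tx": 0.001, "ty": 0, "tz": 0, "hand": -1}, {"ax": 0, "ay": 0, "az": 0, "tx": 0.001, "ty": 0, "tz": 0, "hand": -1}]}}

```text
clock: 14.65
tcp_pos: [0.4779, 0.0071, 0.1109]
tool_rot: [-0.001, 0.998, 0.058, 0.0]
ft_force: [-1.6, 4.9, -0.3]
opening: 0.0198
grip_force: 59.2
```

Emit:
{"name": "carry_out", "arguments": {"rows": [{"ax": 0, "ay": 0, "az": 0, "tx": 0, "ty": -0.001, "tz": 0, "hand": -1}, {"ax": 0, "ay": 0, "az": 0, "tx": 0.001, "ty": 0, "tz": 0, "hand": -1}, {"ax": 0, "ay": 0, "az": 0, "tx": 0, "ty": 0, "tz": 0, "hand": -1}]}}

```text
clock: 14.9
tcp_pos: [0.4788, 0.0075, 0.1109]
tool_rot: [0.0, 0.998, 0.058, 0.0]
ft_force: [-0.6, 3.5, -2.0]
opening: 0.0199
grip_force: 59.1
```

Emit:
{"name": "carry_out", "arguments": {"rows": [{"ax": 0, "ay": 0, "az": 0, "tx": 0.001, "ty": 0, "tz": 0, "hand": -1}, {"ax": 0, "ay": 0, "az": 0, "tx": 0, "ty": 0, "tz": 0, "hand": -1}]}}

```text
clock: 15.07
tcp_pos: [0.4791, 0.0076, 0.1107]
tool_rot: [0.0, 0.998, 0.058, -0.0]
ft_force: [-1.6, 2.7, -0.2]
opening: 0.0198
grip_force: 59.2
```

Emit:
{"name": "carry_out", "arguments": {"rows": [{"ax": 0, "ay": 0, "az": 0, "tx": 0.001, "ty": -0.0005, "tz": 0, "hand": -1}, {"ax": 0, "ay": 0, "az": 0, "tx": 0, "ty": 0, "tz": 0, "hand": -1}]}}

```text
clock: 15.23
tcp_pos: [0.4794, 0.0078, 0.1106]
tool_rot: [0.0, 0.998, 0.059, -0.001]
ft_force: [-2.9, 1.1, 0.8]
opening: 0.0193
grip_force: 59.2
```

Emit:
{"name": "carry_out", "arguments": {"rows": [{"ax": 0, "ay": 0, "az": 0, "tx": 0.001, "ty": 0, "tz": 0, "hand": -1}, {"ax": 0, "ay": 0, "az": 0, "tx": 0, "ty": 0, "tz": 0, "hand": -1}]}}

```text
clock: 15.4
tcp_pos: [0.4797, 0.008, 0.1104]
tool_rot: [0.0, 0.998, 0.059, -0.002]
ft_force: [-4.6, 0.3, 0.6]
opening: 0.02
grip_force: 59.3
```

Emit:
{"name": "carry_out", "arguments": {"rows": [{"ax": 0, "ay": 0, "az": 0, "tx": 0.001, "ty": 0, "tz": 0, "hand": -1}, {"ax": 0, "ay": 0, "az": 0, "tx": 0.001, "ty": 0, "tz": 0, "hand": -1}, {"ax": 0, "ay": 0, "az": 0, "tx": 0, "ty": 0, "tz": 0, "hand": -1}]}}

```text
clock: 15.65
tcp_pos: [0.48, 0.0081, 0.1101]
tool_rot: [0.0, 0.998, 0.059, -0.003]
ft_force: [-7.3, -0.3, 1.5]
opening: 0.0197
grip_force: 59.4
```

Emit:
{"name": "carry_out", "arguments": {"rows": [{"ax": 0, "ay": 0, "az": 0, "tx": 0.001, "ty": 0, "tz": 0, "hand": -1}, {"ax": 0, "ay": 0, "az": 0, "tx": 0.001, "ty": 0, "tz": 0, "hand": -1}, {"ax": 0, "ay": 0, "az": 0, "tx": 0, "ty": 0, "tz": 0, "hand": -1}]}}

```text
clock: 15.9
tcp_pos: [0.4804, 0.0083, 0.1098]
tool_rot: [0.0, 0.998, 0.059, -0.005]
ft_force: [-10.3, -0.7, 2.2]
opening: 0.02
grip_force: 59.5
```

Emit:
{"name": "carry_out", "arguments": {"rows": [{"ax": 0, "ay": 0, "az": 0, "tx": -0.002, "ty": 0, "tz": 0, "hand": -1}, {"ax": 0, "ay": 0, "az": 0, "tx": -0.002, "ty": 0, "tz": 0, "hand": -1}, {"ax": 0, "ay": 0, "az": 0, "tx": -0.001, "ty": 0, "tz": 0, "hand": -1}, {"ax": 0, "ay": 0, "az": 0, "tx": 0, "ty": 0, "tz": 0, "hand": 0}, {"ax": 0, "ay": 0, "az": 0, "tx": 0, "ty": 0, "tz": 0, "hand": 0}, {"ax": 0, "ay": 0, "az": 0, "tx": 0, "ty": 0, "tz": 0, "hand": 0}, {"ax": 0, "ay": 0, "az": 0, "tx": 0, "ty": 0, "tz": 0, "hand": 0}, {"ax": 0, "ay": 0, "az": 0, "tx": 0, "ty": 0, "tz": 0, "hand": 0}, {"ax": 0, "ay": 0, "az": 0, "tx": 0, "ty": 0, "tz": 0, "hand": 0}]}}

```text
clock: 16.65
tcp_pos: [0.4808, 0.0082, 0.111]
tool_rot: [0.0, 0.998, 0.058, 0.001]
ft_force: [0.2, -0.1, 0.1]
opening: 0.0431
grip_force: 0.0
```

Emit:
{"name": "carry_out", "arguments": {"rows": [{"ax": 0, "ay": 0, "az": 0, "tx": 0, "ty": 0, "tz": -0.01, "hand": 0}, {"ax": 0, "ay": 0, "az": 0, "tx": 0, "ty": 0, "tz": -0.02, "hand": 0}, {"ax": 0, "ay": 0, "az": 0, "tx": 0, "ty": 0, "tz": -0.03, "hand": 0}, {"ax": 0, "ay": 0, "az": 0, "tx": -0.02, "ty": 0, "tz": -0.03, "hand": 0}, {"ax": 0, "ay": 0, "az": 0, "tx": -0.03, "ty": 0, "tz": 0, "hand": 0}, {"ax": 0, "ay": 0, "az": 0, "tx": 0, "ty": 0, "tz": 0, "hand": 0}, {"ax": 0, "ay": 0, "az": 0, "tx": 0, "ty": 0, "tz": 0, "hand": 0}]}}

```text
clock: 17.23
tcp_pos: [0.4296, 0.0024, 0.2013]
tool_rot: [0.0, 0.998, 0.058, 0.001]
ft_force: [1.5, -0.5, -0.0]
opening: 0.0431
grip_force: 0.0
```

Run:
```python
from h import *
snap('wrist','w7.png');s=manip.sense();print(s['tcp_pos'],s['ft_force'],s['opening'])
```

```text
[0.43063521 0.00238847 0.20102653] [ 1.21920619 -1.13689732 -0.03412355] 0.04276402434700306
```

View pics/w7.png

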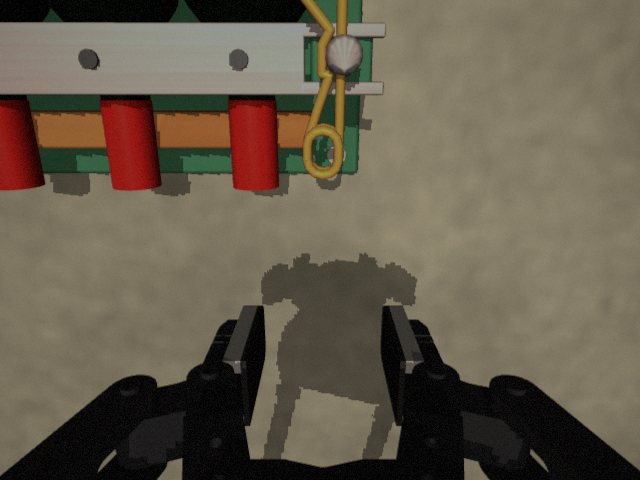

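Run:
```python
from h import *
S=plane('w7',(343.5,56),.121)[:2];e=plane('w7',(323,179),.1135)[:2];t=.117;x=np.array([np.cos(t),np.sin(t)])
d=(S-e)@x-.0125;print('eye-stud',d)
if abs(d-.049)<.004: print(manip.finish_job())
```

```text
eye-stud 0.04759671607095395
the job is handed in; nothing more can be done
None
```

The keeper bar is down on its posts and the R-clip is snapped home through the stud, with the eye about 48 mm from the stud's axis against 49 mm nominal. The job is handed in at about 17 s; I viewed 11 pictures, one over the limit of 10.

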